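# Clear the track and shut the fondue cabinet

## Task

One of the two small bowls on the shelf of the fondue cabinet, the white one or the terracotta one, stands across the track of the frosted glass sliding door. With the fingertips, gently push that bowl straight back into the cabinet until it is clear of the track, and only then push the door by its pull until it is fully shut. Do not grip or lift anything, and leave the other bowl and everything else where it stands.

Things in the scene. Friction and masses are not known exactly. Their poses are not given: they have to be found in the camera images.
- cabinet: low beech cabinet, open above, fixed, front to -x (robot). Origin on the worktop; x front to back, y left along the front. 300 mm deep (x -150 to 150), 700 wide (y -320 to 380). Shelf top 20 mm above the worktop, reaching forward past the door as a ledge. Doorway y -306 to -10; left of it a fixed frosted pane at x -64 to -56. Panes and end panels reach 137 mm above the worktop, back rail 70 mm
- track (a point): point on the shelf top in the middle of the doorway and of the door track: a thin aluminium line along the cabinet's y at x = -75 mm of its frame. The door's glass stands over it, 10 mm thick (x -80 to -70). A 90 mm bowl is clear of the door once its centre lies at x greater than -25 mm, i.e. 50 mm behind this line
- door (a joint): frosted glass sliding door, value in m: 0 fully shut, at its stop; grows to 0.30 as it slides left (+y of the cabinet). Starts 0.24 to 0.29. 310 mm wide, from 22 to 137 mm above the worktop; its right-hand edge is at cabinet y = -300 mm + value. 0.6 kg, needs 2 to 4 N to slide, stays where it is left
- door_pull (a point): centre of the door's pull, a dark upright wooden fin on the door's front near its right-hand edge: 12 mm wide (y), standing 40 mm out from the glass (cabinet x -120 to -80 mm), 72 to 137 mm above the worktop. This point: cabinet x -100 mm, y -270 mm + door value, 104.5 mm above the worktop. Push its left (+y) side to shut the door
- sauce_bowl: white porcelain sauce bowl, open bowl: 90 mm across the rim, 68 mm across the foot, 55 mm high, 5 mm wall, 0.22 kg, loose, upright. Origin: centre of its underside. On the cabinet shelf, either across the door track in the doorway (push it) or well back behind the track (leave it); which of the two bowls is where varies
- dip_bowl: terracotta-coloured dip bowl, open bowl: 90 mm across the rim, 68 mm across the foot, 55 mm high, 5 mm wall, 0.22 kg, loose, upright. Origin: centre of its underside. On the cabinet shelf, either across the door track in the doorway (push it) or well back behind the track (leave it); which of the two bowls is where varies
- pot: yellow ceramic fondue pot, 160 mm across, 95 mm high, stub handle over the back rail, behind the fixed pane, loose. Origin: centre of its underside. Leave alone
- rechaud: stainless steel rechaud frame, 118 mm across, 99 mm high, left end of the shelf, loose. Origin: centre of its underside. Leave alone
- caddy: bamboo fork caddy, 62 mm square, 110 mm high, with six forks standing in it up to 210 mm, back right corner of the shelf, loose. Origin: centre of its underside. Leave alone
- pepper_mill: dark wooden pepper mill, 56 mm across, 170 mm high, on the worktop, loose. Origin: centre of its underside. Leave alone
- mug: blue mug, 84 mm across, 90 mm high, on the worktop, loose. Origin: centre of its underside. Leave alone
- gherkin_jar: green glass jar, 72 mm across, 110 mm high, on the worktop, loose. Origin: centre of its underside. Leave alone

How it is judged:
By the outcome, as a careful person would: the job done as asked, in the order asked, and still so for the second after the job is handed in, with the robot touching nothing.
It also fails if it takes over 51 s, if anything falls off the work surface, if the arm or the gripper's body presses on something with over 40 N, if the wrist force passes 120 N, or if a joint passes its speed limit or range.

## Robot

A 6-joint arm with a two-finger parallel gripper is mounted at the origin on the work surface. World frame = base frame: x ahead of the robot, y to its left, z up, the work surface at z = 0. Lengths are in mm, angles in rad, forces in N, time in s.
With the tool pointing down it reaches from about 300 to 775 mm from the base axis. Payload 14.6 kg.
Tool frame: the origin (TCP) lies on the centre line of the jaws, within the pads' length; the fingertips stand 8 mm ahead of it and the grasp point (between the pads) lies 11 mm behind it; z points along the fingers, y is the direction in which the jaws open and shut (so a half turn about z gives the same grasp; the last joint's range is limited). The gripper opens to 94 mm and grips with 3 to 60 N. Pads are 16 mm wide; open, the fingers measure 119 mm over their backs; the gripper's body (75 mm by 177 mm) begins 78 mm behind the grasp point.
Start: joints at [-1.178, 0.3, 1.521, -0, 1.321, -0.067], TCP at [244.065, -492.871, 173.546] pointing down, gripper open.
Joint ranges: [-3.03, 3.03], [-0.79, 2.21], [0.23, 2.52], [-1.04, 4.18], [0, 3.07], [-2.55, 2.55]. Speed limits (rad/s): [2.22, 2.22, 2.57, 3.14, 3.14, 3.14].

## Interface

Orientations are given as [roll, pitch, yaw] about the fixed x, y, z axes, in that order (R = Rz(yaw) Ry(pitch) Rx(roll)).
In Python, from cell import read_state, cams, manip gives the robot as it stands.
- The arm moves only by the shell command python3 -m handwheel 'ROWS' [OPENING] [FORCE]. ROWS is JSON, a list of rows, each a list of 4 numbers: the shift along the tool's x, y, z in m, then the turn about the tool's z in degrees. In form: [[dx, dy, dz, turn], ...]. A call has 1 to 5 rows; each row is the pose to reach, as a shift and turn from the pose measured when the call began, along the tool's axes at that moment; what a row does not reach only later rows make up. A row lasts 1/8 s, in which the tool goes at most 62.5 mm and 10.7 degrees, less where a joint would pass 70% of its speed; a pose out of reach is approached as far as the arm can. A call with a gripper value outside its range is refused whole. OPENING is the closure, from 0 (fully open) to 1 (shut), set as the call begins (- or left out, the last holds). The fingers move at their own pace and stop on an object; FORCE is the grip in N (left out, the last holds). Time passes only in rows, so rows that repeat a pose let the fingers close. It gives the time, the measured TCP pose, the force and the opening at its end, in the units of the state.
- read_state(): the state, without advancing time (a new reading comes with each control period).
- cams.camera(name): name is "scene" or "top"; returns the picture (384x512x3 uint8, red, green, blue); there is no depth.
- cams.get_calibration(name): a dict with "vertical_fov" (degrees; the focal length in pixels is half the picture's height over the tangent of half this angle, whatever the lens; pixels are square), "cx", "cy" (the principal point, pixels), "R" (3x3) and "t" (3): a world point X has camera coordinates R X + t. Camera axes: x right, y down, z forward; pixel columns grow to the right and rows downward; lengths in mm; the calibration is good to about 2 mm. A picture is of the moment at which its call begins. get_calibration takes no time and is no camera call.
- manip.sign_off(): hands the job in, once; it reports no verdict.
The state is a dict: "clock": time; "joints": joint angles; "qd": joint speeds; "effort": joint torques, N m; "eef_pos": TCP position; "eef_rot": TCP orientation; "wrist_force": force on the tool from outside, world axes, zero at the start; "moment": the same for the moment, N m; "finger_gap": finger opening in mm.
Only numpy, scipy, OpenCV 4.12 (cv2) and the standard library are available. Lean on these libraries where they do the work, as an engineer would, in place of code of your own. Each camera call takes 0.05 s, during which the arm holds its last target. There are 200 camera calls.

## Working session

There is one attempt and no reset: what is moved stays moved. The work goes in short steps, Python scripts to look and compute and a shell command to move; the robot and the scene stay as the last step left them, time stands still between calls to the robot, and variables do not carry over. Pictures are saved under pics/ and viewed, about 8 in all and at most 12, crops included, and the job is handed in when it is done.

```bash
ls; mkdir -p pics
python3 - <<'E'
from cell import read_state, cams, manip
import cv2,numpy as np
for n in("scene","top"):
    im=cams.camera(n); cv2.imwrite(f"pics/{n}0.png",cv2.resize(im[:,:,::-1],(768,576))) ; np.save(f"pics/{n}0.npy",im)
    c=cams.get_calibration(n); print(n,c)
s=read_state();print(s)
E
```

```text
pics
scene {'vertical_fov': 46.46656264990464, 'cx': 259.0227429487464, 'cy': 192.37567272512285, 'R': array([[-0.25814672,  0.96598593,  0.01521392],
       [ 0.7090107 ,  0.20012354, -0.67620588],
       [-0.65625002, -0.16377349, -0.7365556 ]]), 't': array([ 185.71773951, -336.32110563, 1779.14868362])}
top {'vertical_fov': 47.21603564314178, 'cx': 261.6714094580047, 'cy': 187.68124834029842, 'R': array([[ 2.90671068e-02, -9.99572676e-01,  3.09340613e-03],
       [-9.93901176e-01, -2.92312436e-02, -1.06329617e-01],
       [ 1.06374604e-01,  1.61543611e-05, -9.94326125e-01]]), 't': array([ -58.78853711,  549.65654882, 1550.0995066 ])}
{'clock': 0.1, 'joints': array([-1.17760016e+00,  3.00404633e-01,  1.52149426e+00, -3.88668046e-06,
        1.32071995e+00, -6.65864142e-02]), 'qd': array([ 0.00042543, -0.0027045 , -0.00365536,  0.00098202,  0.0018711 ,
        0.00083586]), 'effort': array([ 3.67747216e-04, -5.32645082e+01, -3.53284049e+01,  7.08567468e-02,
        2.35141878e-02, -3.51619030e-05]), 'eef_pos': array([ 243.9660856 , -492.63631537,  173.05953815]), 'eef_rot': array([-3.14056848e+00, -6.45236093e-05,  4.59783514e-01]), 'wrist_force': array([ 0.14432141, -0.34241521, -0.31617313]), 'moment': array([-0.00684664,  0.001514  ,  0.03727028]), 'finger_gap': 93.98051799852479}
```

View pics/scene0.png

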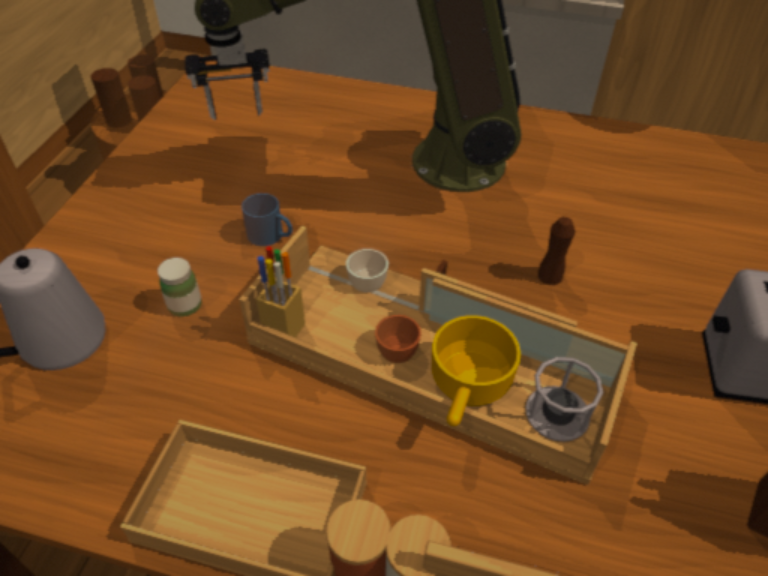

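View pics/top0.png

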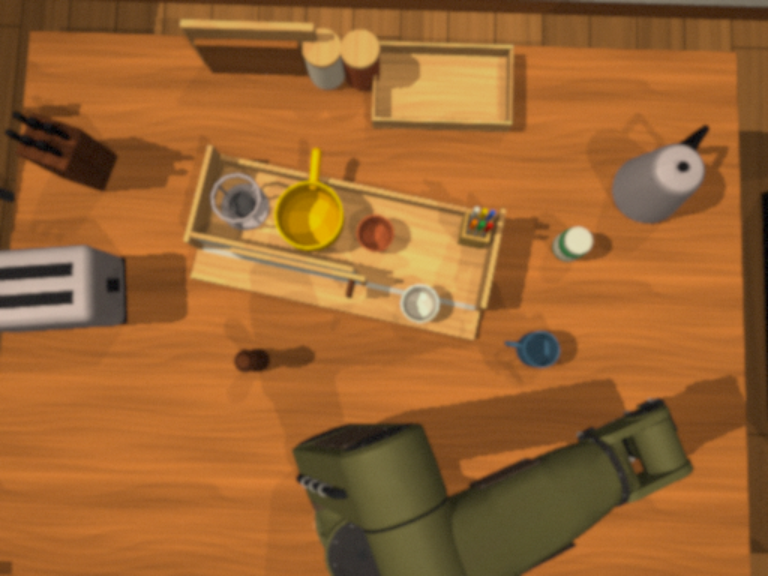

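The scene view shows the white bowl (368,270) across the track and the terracotta bowl (398,338) well behind it. In the top view the white bowl is at (420,303) and the terracotta one at (375,233). The pull is at (350,289), the ledge's right front corner near (477,338) and the mug at (538,349). The pictures are enlarged 1.5x. Next I'll measure with crops.

```bash
cat > h.py <<'E'
import numpy as np,cv2
from cell import cams
H,W=384,512
def cal(n):
    c=cams.get_calibration(n); f=H/2/np.tan(np.radians(c["vertical_fov"]/2)); return c,f
def ray(n,u,v):
    c,f=cal(n); d=c["R"].T@np.array([(u-c["cx"])/f,(v-c["cy"])/f,1]); return -c["R"].T@c["t"],d/np.linalg.norm(d)
def plane(n,u,v,z):
    o,d=ray(n,u,v); return o+d*(z-o[2])/d[2]
def tri(a,b):
    (o1,d1),(o2,d2)=ray("scene",*a),ray("top",*b)
    s=np.linalg.lstsq(np.c_[d1,-d2],o2-o1,rcond=None)[0]; p,q=o1+s[0]*d1,o2+s[1]*d2
    return (p+q)/2,np.linalg.norm(p-q)
def proj(n,X):
    c,f=cal(n); p=c["R"]@np.asarray(X,float)+c["t"]; return np.array([c["cx"]+f*p[0]/p[2],c["cy"]+f*p[1]/p[2]])
E
python3 - <<'E'
import numpy as np,cv2
t=np.load("pics/top0.npy")[90:240,110:370]; s=np.load("pics/scene0.npy")[140:300,150:430]
cv2.imwrite("pics/tc.png",cv2.resize(t[:,:,::-1],None,fx=3,fy=3,interpolation=cv2.INTER_CUBIC))
cv2.imwrite("pics/sc.png",cv2.resize(s[:,:,::-1],None,fx=2.8,fy=2.8,interpolation=cv2.INTER_CUBIC))
E
```

```text
(no output)
```

View pics/tc.png

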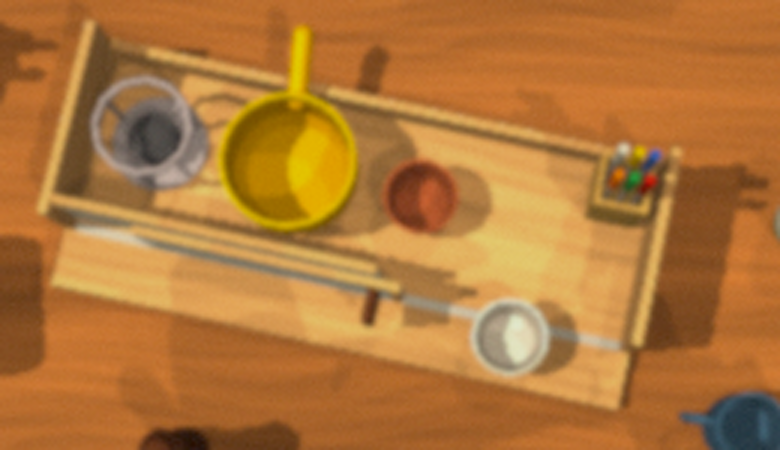

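View pics/sc.png

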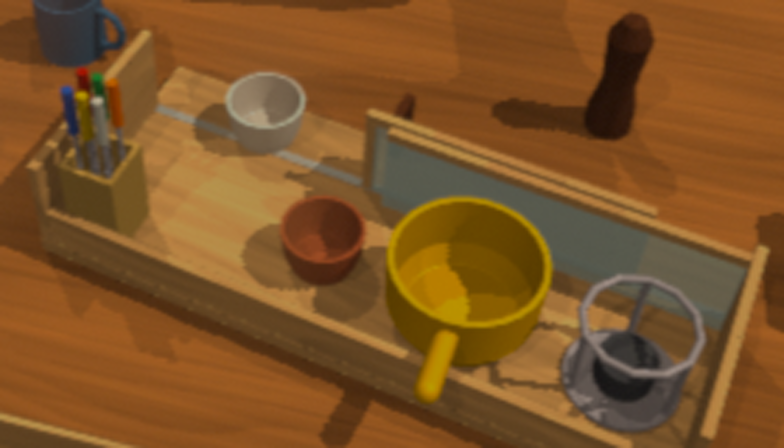

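The top crop (3x, offset 110,90) shows the white bowl's rim centred near (510,337). The track runs from (400,297) to (622,346), the pull is at (371,307) and the ledge corners are at (53,285) and (620,408). The scene crop (2.8x, offset 150,140) shows the white rim near (265,103), the track from (157,109) to (360,183) and the pull's top near (406,98).

Run:
```python
from h import *
T=lambda x,y:((x+.5)/3-.5+110,(y+.5)/3-.5+90)
S=lambda x,y:((x+.5)/2.8-.5+150,(y+.5)/2.8-.5+140)
np.set_printoptions(precision=1,suppress=True)
P=lambda *a:plane("top",*T(*a[:2]),a[2])
a,b=P(622,346,20),P(410,300,20); c,d=P(620,408,20),P(53,285,20)
for p,q in((a,b),(c,d)):
    e=q-p; print(p,q,np.linalg.norm(e),"yaw",np.degrees(np.arctan2(-e[0],e[1])))
a2,b2=plane("scene",*S(157,109),20),plane("scene",*S(360,183),20);e=b2-a2
print("scene track",a2,b2,np.degrees(np.arctan2(-e[0],e[1])))
# yaw from long front edge
e=d-c; yaw=np.arctan2(-e[0],e[1]); R=np.array([[np.cos(yaw),-np.sin(yaw)],[np.sin(yaw),np.cos(yaw)]])
O1=c[:2]-R@[-150,-320]; O2=d[:2]-R@[-150,380]; print("O",O1,O2, "track x by O1",R.T@(a[:2]-O1),R.T@(b[:2]-O1),R.T@(a2[:2]-O1),R.T@(b2[:2]-O1))
O=(O1+O2)/2
print("rim tri",tri(S(265,103),T(510,337)))
print("terracotta",tri(S(323,232),T(421,196)))
def F(p): return R.T@(p[:2]-O)
print("bowl cab",F(P(510,337,75)),"dip",F(P(421,196,75)))
print("pull tri (top)",tri(S(405,100),T(371,307)), F(P(371,308,137)))
print("door right edge top", F(P(400,287,137)))
print("panel R front top",F(P(638,345,137)),"L",F(P(42,212,137)))
print("mug",plane("top",538/1.5,345/1.5,90),F(plane("top",538/1.5,349/1.5,90)),"mill",F(plane("top",245/1.5,360/1.5,170)))
```

```text
[ 495.3 -243.8   20. ] [543.3  12.5  20. ] 260.7703751856613 yaw -10.612840292842177
[ 421.  -242.6   20. ] [548.8 443.2  20. ] 697.5845321687697 yaw -10.558125274195536
scene track [ 497.5 -241.8   20. ] [545.1  15.6  20. ] -10.469609484222516
O [627.1  44.5] [626.7  42.2] track x by O1 [ -76.8 -307.6] [-76.5 -46.8] [ -74.9 -305.2] [-75.3 -43.5]
rim tri (array([ 498.7, -107.7,   68.2]), np.float64(1.332712796609572))
terracotta (array([661.9,   1.8,  68.1]), np.float64(0.3358964379884271))
bowl cab [ -99.2 -171.2] dip [ 40.8 -34.7]
pull tri (top) (array([521.9,  52.3, 139.8]), np.float64(1.8065778839964022)) [-105.4  -11.3]
door right edge top [-75.5 -37.8]
panel R front top [ -82.8 -310.5] L [-78.  373.3]
mug [ 408.8 -378.9   90. ] [-146.  -456.8] mill [-306.9  173.2]
```

White bowl: cabinet (-98,-171). Cabinet origin is about (627.5,43) with yaw -10.55°, and the door value is about 0.26. I'll go to a point in front of the bowl with the fingers partly closed.

```bash
cat >> h.py <<'E'
YAW=np.radians(-10.55); O=np.array([627.5,43.]); RC=np.array([[np.cos(YAW),-np.sin(YAW)],[np.sin(YAW),np.cos(YAW)]])
def cab(p): return RC.T@(np.asarray(p)[:2]-O)
def where():
    from cell import read_state
    s=read_state(); p=s["eef_pos"]; yaw=s["eef_rot"][2]
    print("t %.2f cab %s z %.1f yawerr %.2f gap %.1f F(cab) %s"%(s["clock"],cab(p).round(1),p[2],np.degrees(yaw-YAW),s["finger_gap"],np.r_[RC.T@s["wrist_force"][:2],s["wrist_force"][2]].round(2)), s["joints"].round(2))
def goal(x,y,z):
    from cell import read_state
    from scipy.spatial.transform import Rotation as Ro
    s=read_state(); g=np.r_[O+RC@[x,y],z]; print("shift m",(Ro.from_euler("xyz",s["eef_rot"]).as_matrix().T@(g-s["eef_pos"])/1000).round(4),"turn",np.degrees(s["eef_rot"][2]-YAW).round(1))
E
python3 -m handwheel '[[0.05,-0.042,0,9],[0.1,-0.084,0,18],[0.15,-0.126,0,27],[0.2,-0.168,0,36.9],[0.25,-0.21,0,36.9]]' 0.574
python3 -c "
from h import *
where();goal(-180,-171,173)"
```

```text
clock: 0.72
eef_pos: [367.2, -210.1, 173.2]
eef_rot: [-3.141, 0.0, -0.187]
wrist_force: [2.0, -0.5, 0.1]
finger_gap: 47.3
t 0.72 cab [-209.6 -296.5] z 173.2 yawerr -0.19 gap 47.3 F(cab) [ 2.07 -0.1   0.06] [-0.61  0.01  1.85  0.    1.28  1.15]
shift m [ 0.0291 -0.1256  0.0003] turn -0.2
```

```bash
python3 -m handwheel '[[0.01,-0.042,0,0],[0.02,-0.084,0,0],[0.029,-0.126,0,0],[0.029,-0.126,0.04,0],[0.029,-0.126,0.08,0]]' >/dev/null
python3 -m handwheel '[[0,0,0.015,0],[0,0,0.03,0],[0,0,0.03,0]]'
python3 - <<'E'
from h import *
where();goal(-160,-171,60)
im=cams.camera("top")[130:240,180:330]
cv2.imwrite("pics/t1.png",cv2.resize(im[:,:,::-1],None,fx=5,fy=5,interpolation=cv2.INTER_CUBIC))
E
```

```text
clock: 1.72
eef_pos: [418.8, -91.0, 61.7]
eef_rot: [-3.141, 0.001, -0.186]
wrist_force: [0.5, -1.4, 0.9]
finger_gap: 40.1
t 1.73 cab [-180.6 -169.9] z 61.7 yawerr -0.13 gap 40.1 F(cab) [ 0.78 -1.25  0.88] [-0.3   0.17  1.97  0.    1.    1.46]
shift m [0.0207 0.001  0.0016] turn -0.1
```

View pics/t1.png

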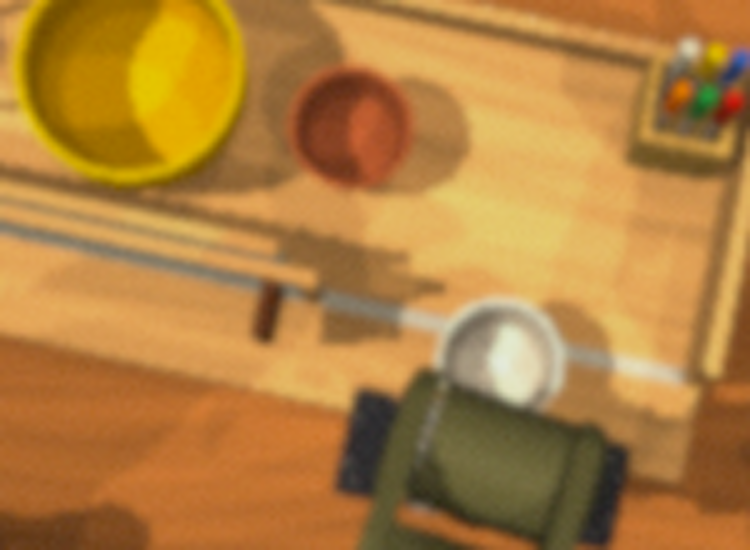

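The crop shows the gripper square in front of the white bowl, whose rim centre is at (502,358). The bowl hasn't moved. Now a slow push straight back.

```bash
python3 -m handwheel '[[0.008,0.001,0.001,0],[0.015,0.001,0.001,0],[0.020,0.001,0.001,0],[0.024,0.001,0.001,0],[0.028,0.001,0.001,0]]' >/dev/null
python3 -m handwheel '[[0.004,0,0,0],[0.008,0,0,0],[0.012,0,0,0],[0.016,0,0,0],[0.020,0,0,0]]'
python3 -c "
from h import *
where()"
```

```text
clock: 3.02
eef_pos: [466.7, -101.1, 61.4]
eef_rot: [-3.141, 0.0, -0.186]
wrist_force: [-1.1, 0.1, 0.6]
finger_gap: 40.3
t 3.02 cab [-131.7 -171.1] z 61.4 yawerr -0.12 gap 40.3 F(cab) [-1.06 -0.07  0.61] [-0.29  0.27  1.84  0.    1.03  1.47]
```

```bash
python3 -m handwheel '[[0.004,0,0,0],[0.008,0,0,0],[0.012,0,0,0],[0.016,0,0,0],[0.020,0,0,0]]'
python3 -c "
from h import *
where()"
```

```text
clock: 3.65
eef_pos: [486.6, -104.8, 61.4]
eef_rot: [-3.141, 0.0, -0.186]
wrist_force: [0.5, 0.1, 0.0]
finger_gap: 40.0
t 3.65 cab [-111.4 -171.1] z 61.4 yawerr -0.12 gap 40.0 F(cab) [0.5  0.19 0.  ] [-0.29  0.31  1.79  0.    1.04  1.47]
```

```bash
python3 -m handwheel '[[0.004,0,0,0],[0.008,0,0,0],[0.012,0,0,0],[0.016,0,0,0],[0.020,0,0,0]]' >/dev/null
python3 - <<'E'
from h import *
where()
im=cams.camera("scene")[140:260,150:350]
cv2.imwrite("pics/s2.png",cv2.resize(im[:,:,::-1],None,fx=4,fy=4,interpolation=cv2.INTER_CUBIC))
E
```

```text
t 4.28 cab [ -91.1 -171.2] z 61.4 yawerr -0.12 gap 39.8 F(cab) [-0.28 -0.13 -0.99] [-0.28  0.35  1.73  0.    1.06  1.47]
```

View pics/s2.png

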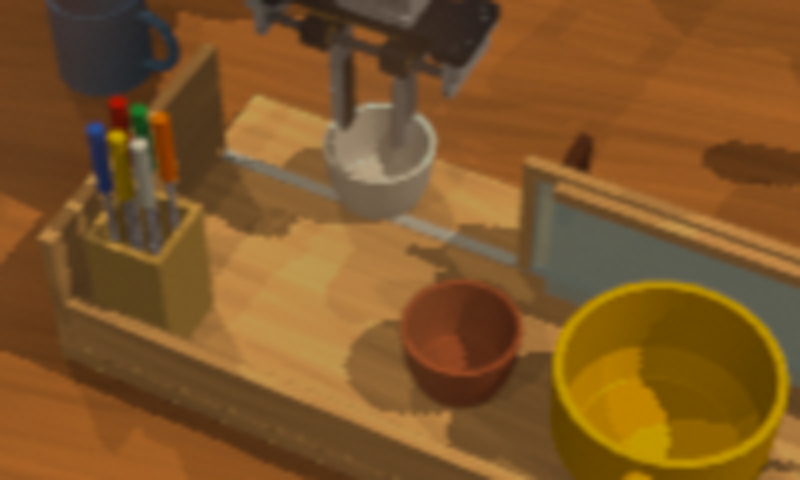

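The picture shows the finger tips, at (345,125) and (400,145), apparently inside the bowl rim, which is centred near (380,147). I'll check where the bowl and the tips really are before moving on.

Run:
```python
from h import *
np.set_printoptions(precision=1,suppress=True)
S=lambda x,y:((x+.5)/4-.5+150,(y+.5)/4-.5+140)
for z in(68,75): print("rim c",cab(plane("scene",*S(380,144),z)))
w=lambda x,y,z: ((proj("scene",np.r_[O+RC@[x,y],z])-[150,140])*4).round(0)
print("expected tips: front/back, +y/-y", w(-83,-145,53.4),w(-83,-197,53.4),w(-99,-145,53.4),w(-99,-197,53.4))
print("before: rim centre px now if unmoved",w(-98,-171,75))
print("orig rim from 1st", cab(plane("scene",(265.5)/2.8-.5+150,(101.5)/2.8-.5+140,75)))
im=cams.camera("top")[130:240,180:330]
cv2.imwrite("pics/t2.png",cv2.resize(im[:,:,::-1],None,fx=5,fy=5,interpolation=cv2.INTER_CUBIC))
```

```text
rim c [-102.8 -173.3]
rim c [ -96.6 -170.1]
expected tips: front/back, +y/-y [399. 183.] [341. 162.] [408. 170.] [350. 149.]
before: rim centre px now if unmoved [378. 141.]
orig rim from 1st [ -95.7 -170.7]
```

View pics/t2.png

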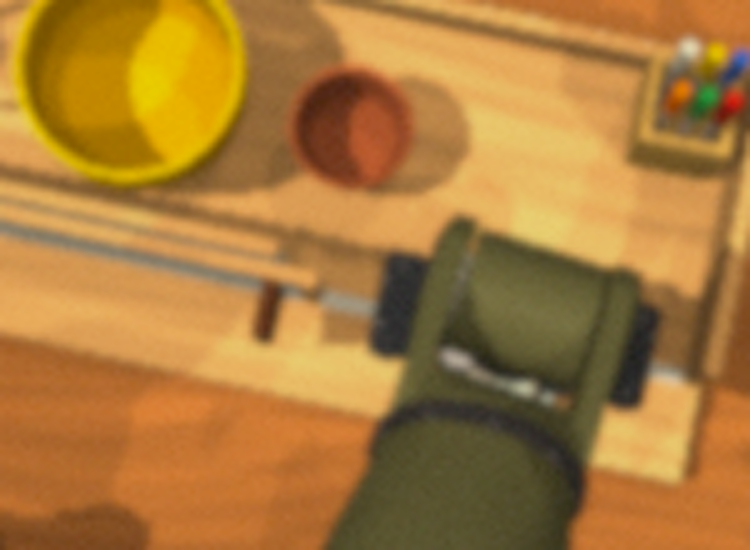

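Run:
```python
from h import *
w=lambda x,y,z: ((proj("scene",np.r_[O+RC@[x,y],z])-[150,140])*4).round(0)
for z in(53,65,75,80,90): print(z,w(-91,-145,z),w(-91,-197,z))
im=cams.camera("scene")[135:195,205:285]
cv2.imwrite("pics/s3.png",cv2.resize(im[:,:,::-1],None,fx=10,fy=10,interpolation=cv2.INTER_CUBIC))
from cell import read_state; print(read_state())
```

```text
53 [404. 177.] [346. 156.]
65 [404. 166.] [345. 145.]
75 [404. 157.] [345. 136.]
80 [404. 153.] [345. 132.]
90 [404. 144.] [345. 123.]
{'clock': 4.425, 'joints': array([-2.82301556e-01,  3.53665330e-01,  1.73028249e+00,  8.73667238e-04,
        1.05807543e+00,  1.47421110e+00]), 'qd': array([ 0.00022034, -0.00397578,  0.00775821,  0.00155181, -0.0017029 ,
       -0.00048618]), 'effort': array([ 1.57116308e-03, -5.17083192e+01, -3.12761557e+01,  2.31631694e-02,
       -7.10748439e-02,  5.91299089e-03]), 'eef_pos': array([ 506.38274543, -108.52695146,   61.28998953]), 'eef_rot': array([-3.14079352e+00,  3.55348641e-04, -1.86144930e-01]), 'wrist_force': array([-0.08314967, -0.46819398,  0.32726525]), 'moment': array([0.0723674 , 0.0066251 , 0.02551297]), 'finger_gap': 40.33479287130748}
```

View pics/s3.png

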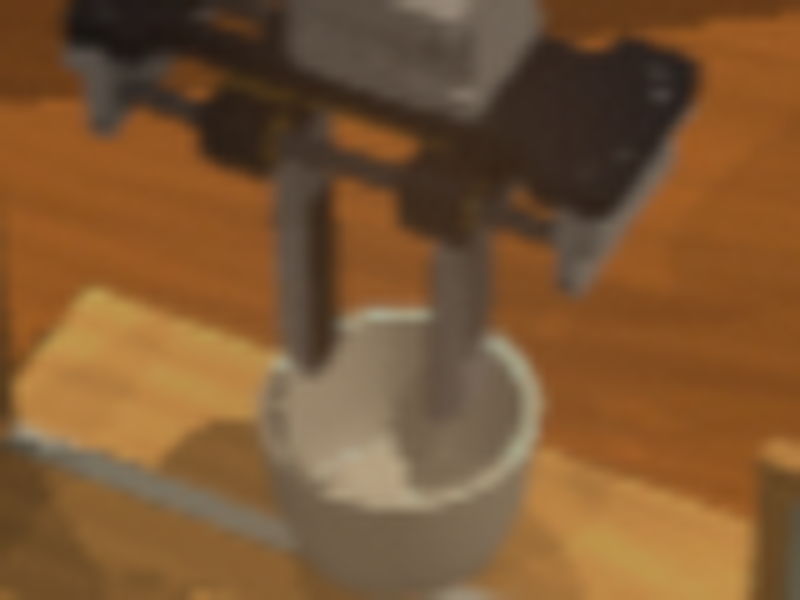

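The fingers hover over the bowl: their tips appear near z≈85, not 53, which fits the near-zero forces and the bowl not having moved. I'll check the tip height against the first picture.

Run:
```python
from h import *
np.set_printoptions(precision=1,suppress=True)
from scipy.spatial.transform import Rotation as Ro
p=np.array([243.97,-492.6,173.06]); R=Ro.from_euler("xyz",[-3.1406,0,.4598]).as_matrix()
for d in(8,-10,-25,-35):
    print(d,[proj("scene",p+R@[0,y,d])*1.5 for y in(53,-53)])
im=np.load("pics/scene0.npy")[20:90,110:200]
cv2.imwrite("pics/s4.png",cv2.resize(im[:,:,::-1],None,fx=8,fy=8,interpolation=cv2.INTER_CUBIC))
for d in(8,-10,-25,-35):print("crop",d,[(proj("scene",p+R@[0,y,d])-[110,20])*8 for y in(53,-53)])
```

```text
8 [array([216.6, 132.1]), array([262.2, 127.5])]
-10 [array([215.2, 125.5]), array([261.2, 120.9])]
-25 [array([214.1, 119.9]), array([260.4, 115.4])]
-35 [array([213.3, 116.2]), array([259.9, 111.7])]
crop 8 [array([275.1, 544.4]), array([518.4, 519.9])]
crop -10 [array([267.9, 509.3]), array([513.3, 485. ])]
crop -25 [array([261.8, 479.7]), array([508.9, 455.4])]
crop -35 [array([257.6, 459.6]), array([506. , 435.5])]
```

View pics/s4.png

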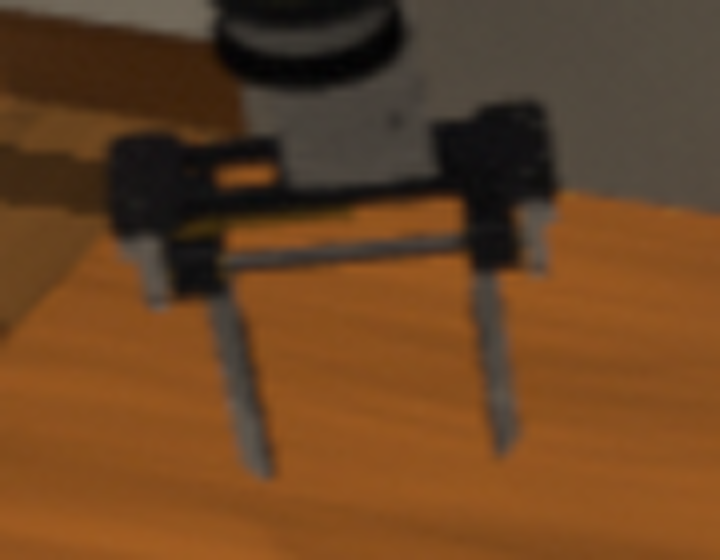

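The same offset shows at the start: tips measured at (262,475) and (503,450) lie about 27 mm *above* the reported TCP height, not 8 mm below. From here on I take tip z ≈ eef z + 26. The visible finger length of about 90 mm to the body still fits the text. I'll back out at this height, go lower and look.

```bash
python3 -m handwheel '[[-0.02,0,-0.005,0],[-0.045,0,-0.005,0],[-0.07,0,-0.005,0],[-0.092,0,-0.005,0],[-0.092,0,-0.005,0]]' >/dev/null
python3 -m handwheel '[[0,0,0.012,0],[0,0,0.024,0],[0,0,0.034,0],[0,0,0.034,0]]'
python3 - <<'E'
from h import *
where()
im=cams.camera("scene")[120:240,160:340]
cv2.imwrite("pics/s5.png",cv2.resize(im[:,:,::-1],None,fx=4.4,fy=4.4,interpolation=cv2.INTER_CUBIC))
w=lambda x,y,z: ((proj("scene",np.r_[O+RC@[x,y],z])-[160,120])*4.4).round(0)
print(w(-183,-145,59),w(-183,-197,59))
E
```

```text
clock: 5.55
eef_pos: [415.0, -91.2, 31.5]
eef_rot: [-3.141, 0.002, -0.186]
wrist_force: [-0.1, 0.1, -0.8]
finger_gap: 40.1
t 5.55 cab [-184.3 -170.9] z 31.5 yawerr -0.12 gap 40.1 F(cab) [-0.07  0.06 -0.76] [-0.3   0.22  2.    0.    0.93  1.45]
[455. 197.] [392. 175.]
```

View pics/s5.png

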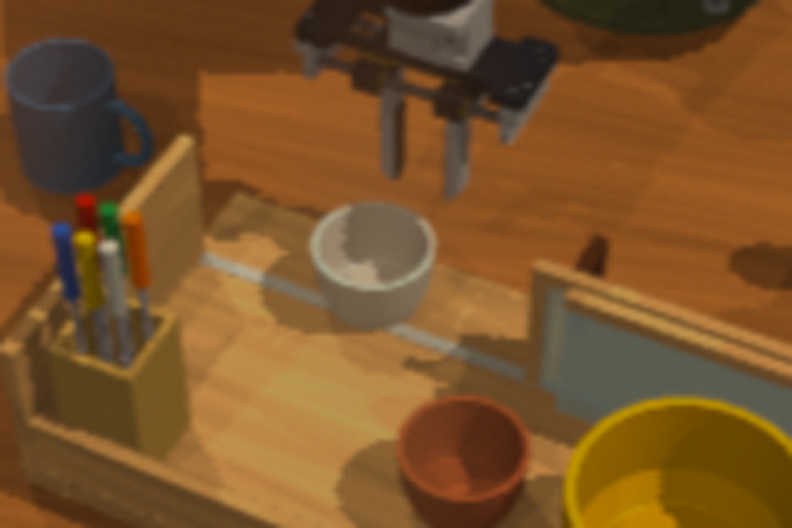

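The tips at (392,176) and (455,195) match the corrected prediction, so they are at about z=58, below the 75 mm rim. That makes ten pictures viewed. Now the slow push, checked numerically with a white mask.

```bash
python3 -m handwheel '[[0.008,0,0,0],[0.016,0,0,0],[0.022,0,0,0],[0.027,0,0,0],[0.031,0,0,0]]' >/dev/null
python3 -m handwheel '[[0.004,0,0,0],[0.008,0,0,0],[0.012,0,0,0],[0.016,0,0,0],[0.020,0,0,0]]'
cat >> h.py <<'E'
def bowl(c0,col="w"):
    # low-saturation bright blob (white) nearest cabinet point c0 in the scene view: its box gives rim left/right/top
    im=cams.camera("scene"); hsv=cv2.cvtColor(im,cv2.COLOR_RGB2HSV)
    m=((hsv[...,1]<70)&(hsv[...,2]>95)).astype(np.uint8) if col=="w" else ((hsv[...,0]<8)&(hsv[...,1]>140)).astype(np.uint8)
    m=cv2.morphologyEx(m,cv2.MORPH_OPEN,np.ones((3,3),np.uint8))
    n,l,st,ce=cv2.connectedComponentsWithStats(m)
    e=proj("scene",np.r_[O+RC@c0,50]); k=min((i for i in range(1,n) if st[i,4]>150),key=lambda i:np.linalg.norm(ce[i]-e))
    x,y,w,h,a=st[k]; print("box",st[k],"expected px",e.round(1),"blob centre as z=47:",cab(plane("scene",*ce[k],47)).round(1),"bottom-mid z=20",cab(plane("scene",x+w/2,y+h,20)).round(1))
E
python3 -c "
from h import *
where();bowl([-85,-171])"
```

```text
clock: 6.85
eef_pos: [465.9, -100.9, 32.0]
eef_rot: [-3.141, 0.001, -0.186]
wrist_force: [-2.5, -0.1, 0.7]
finger_gap: 39.9
t 6.85 cab [-132.5 -171. ] z 32.0 yawerr -0.13 gap 39.9 F(cab) [-2.42 -0.55  0.67] [-0.29  0.32  1.86  0.    0.96  1.47]
box [106 172  19  16 229] expected px [242.8 183.4] blob centre as z=47: [  77.8 -546.4] bottom-mid z=20 [  90.  -542.8]
```

There's a contact force of -2.4 N, so the bowl is being pushed. The white mask missed (it found the jar lid), so I'll use background differencing against the first frame.

```bash
python3 -m handwheel '[[0.004,0,0,0],[0.008,0,0,0],[0.012,0,0,0],[0.016,0,0,0],[0.020,0,0,0]]' | tail -2
python3 - <<'E'
from h import *
where()
for n in("scene",):
    im=cams.camera(n); np.save("pics/now.npy",im)
    h=cv2.cvtColor(im,cv2.COLOR_RGB2HSV)
    for x in(-115,-95,-80,-65): 
        u,v=proj(n,np.r_[O+RC@[x,-171],48]).round().astype(int); print(x,(u,v),h[v,u])
    m=((h[...,1]<95)&(h[...,2]>60)).astype(np.uint8)[160:235,215:300]
    for r in m[::2]: print("".join(".#"[i] for i in r))
E
```

```text
wrist_force: [-2.2, -0.4, 0.9]
finger_gap: 39.9
t 7.53 cab [-111.8 -171.1] z 32.1 yawerr -0.13 gap 39.9 F(cab) [-2.11 -0.79  0.86] [-0.29  0.36  1.81  0.    0.98  1.47]
-115 (np.int64(247), np.int64(178)) [ 17  88 116]
-95 (np.int64(244), np.int64(182)) [ 16  85 120]
-80 (np.int64(242), np.int64(185)) [ 17  86 125]
-65 (np.int64(240), np.int64(188)) [ 17  80 140]
......................##........................#######..............................
......................##................#........#####...............................
......................##.............####........###.................................
......................##.............####.........#..................................
......................##.............####............................................
......................##.............####............................................
......................##.............####............................................
..................#############......####............................................
...............####################..###......
[... 1833 characters left out ...]
............
.....................................................................................
.....................................................................................
.....................................................................................
.....................................................................................
.....................................................................................
.....................................................................................
.....................................................................................
.....................................................................................
```

The bowl is moving with the fingers: blob columns 225–253, rim row about 181. I'll continue.

```bash
python3 -m handwheel '[[0.004,0,0,0],[0.008,0,0,0],[0.012,0,0,0],[0.016,0,0,0],[0.020,0,0,0]]' | grep force
python3 -m handwheel '[[0.004,0,0,0],[0.008,0,0,0],[0.012,0,0,0],[0.016,0,0,0],[0.020,0,0,0]]' | grep force
python3 -m handwheel '[[0.004,0,0,0],[0.008,0,0,0],[0.012,0,0,0],[0.012,0,0,0]]' | grep force
python3 -c "
from h import *
where()"
python3 -m handwheel '[[-0.005,0,0,0],[-0.02,0,0,0],[-0.04,0,0,0],[-0.06,0,0,0],[-0.08,0,0,0]]' | grep force
python3 - <<'E'
from h import *
where()
im=cams.camera("scene"); np.save("pics/now.npy",im)
h=cv2.cvtColor(im,cv2.COLOR_RGB2HSV)
m=((h[...,1]<95)&(h[...,2]>60)).astype(np.uint8)[160:235,215:300]
for r in m[::2][:32]: print("".join(".#"[i] for i in r))
im=cams.camera("top"); np.save("pics/nowt.npy",im)
h=cv2.cvtColor(im,cv2.COLOR_RGB2HSV)
m=((h[...,1]<95)&(h[...,2]>60)).astype(np.uint8)[165:225,240:325]
for r in m[::2]: print("".join(".#"[i] for i in r))
for x,y in((-14,-171),): print(proj("scene",np.r_[O+RC@[x,y],75]),proj("top",np.r_[O+RC@[x,y],75]))
E
```

```text
wrist_force: [-3.2, -0.1, 0.0]
wrist_force: [-1.8, -0.3, 0.5]
wrist_force: [-0.1, 0.0, -0.6]
t 9.32 cab [ -58.5 -171.2] z 32.1 yawerr -0.13 gap 39.9 F(cab) [-0.09  0.02 -0.58] [-0.28  0.46  1.66  0.    1.03  1.48]
wrist_force: [-0.1, -0.6, 0.0]
t 9.95 cab [-139.3 -171. ] z 32.2 yawerr -0.13 gap 40.0 F(cab) [ 0.01 -0.63  0.04] [-0.29  0.3   1.88  0.    0.96  1.46]
..........................##.............####.........#..............................
..........................##.............####........................................
..........................##.............####........................................
..........................##.............####........................................
.........................................####........................................
.........................................###.........................................
.........................................#...........................................
.....................................................................................
..............................................
[... 3953 characters left out ...]
...................#......................
............#.....................................................#..................
..................#..................................................................
............#.....#..................................................................
........................#####........................................................
........................#######.................................#....................
...........................###.......................................................
..........................................................#....#.....................
[232.13336442 192.83107157] [284.77738947 178.07743571]
```

The bowl's rim in the top view is centred at about (285.5,177), which is cabinet (-12,-171), so it's clear of the track by over 10 mm. Next: lift, close the empty fingers, and go to the pull's left side.

```bash
python3 -c "
from h import *
print('bowl',cab(plane('top',285.5,177,75)).round(1))"
python3 -m handwheel '[[-0.02,0,-0.03,0],[-0.02,0,-0.07,0],[-0.02,0,-0.108,0],[-0.02,-0.03,-0.108,0]]' 1 5 >/dev/null
python3 -m handwheel '[[0.005,-0.04,0,0],[0.02,-0.08,0,0],[0.035,-0.12,0,0],[0.056,-0.15,0,0],[0.056,-0.177,0,0]]'
python3 -c "
from h import *
where();goal(-103,35,69)"
```

```text
bowl [  -9.7 -172.7]
clock: 11.18
eef_pos: [536.3, 97.2, 143.4]
eef_rot: [-3.141, -0.006, -0.189]
wrist_force: [-0.3, -0.3, 0.2]
finger_gap: 1.0
t 11.18 cab [-99.6  36.5] z 143.4 yawerr -0.25 gap 1.0 F(cab) [-0.23 -0.3   0.16] [ 0.11  0.31  1.58 -0.    1.25  1.87]
shift m [-0.0039  0.0016  0.0744] turn -0.3
```

```bash
python3 -m handwheel '[[-0.006,0.001,0.02,0],[-0.006,0.001,0.045,0],[-0.006,0.001,0.066,0],[-0.006,0.001,0.074,0],[-0.006,0.001,0.074,0]]' 1
python3 - <<'E'
from h import *
where()
im=cams.camera("scene")[110:250,200:370]
cv2.imwrite("pics/s6.png",cv2.resize(im[:,:,::-1],None,fx=4.2,fy=4.2,interpolation=cv2.INTER_CUBIC))
w=lambda x,y,z: ((proj("scene",np.r_[O+RC@[x,y],z])-[200,110])*4.2).round(0)
print("tip",w(-105,35,95),"pull top",w(-120,-10,137),w(-80,-10,137))
E
```

```text
clock: 11.8
eef_pos: [530.9, 97.3, 69.5]
eef_rot: [-3.141, -0.006, -0.189]
wrist_force: [0.4, 0.3, 0.5]
finger_gap: 0.6
t 11.80 cab [-104.9   35.7] z 69.5 yawerr -0.25 gap 0.6 F(cab) [0.36 0.36 0.46] [ 0.11  0.38  1.67 -0.    1.09  1.87]
tip [448. 339.] pull top [403. 264.] [381. 301.]
```

View pics/s6.png

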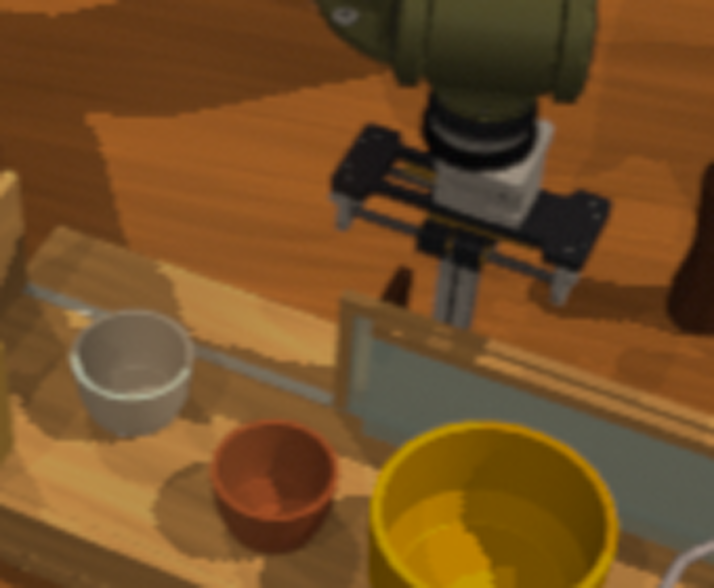

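The closed fingers reach down in front of the door (450,325), just left of the pull's top (403,285). The bowl stands behind the track. That's the eleventh picture viewed. Now pushing the pull to the right.

```bash
python3 -m handwheel '[[0,0.008,0,0],[0,0.014,0,0],[0,0.019,0,0],[0,0.024,0,0],[0,0.028,0,0]]' |grep force
python3 -m handwheel '[[0,0.005,0,0],[0,0.010,0,0],[0,0.016,0,0],[0,0.022,0,0],[0,0.028,0,0]]' |grep force
python3 -c "
from h import *
where()"
```

```text
wrist_force: [0.1, 1.0, 0.6]
wrist_force: [1.1, 1.8, 0.2]
t 13.10 cab [-104.8  -20.8] z 70.1 yawerr -0.27 gap 0.6 F(cab) [0.76 2.   0.21] [ 0.01  0.35  1.72 -0.    1.07  1.77]
```

```bash
for i in 1; do python3 -m handwheel '[[0,0.008,0,0],[0,0.016,0,0],[0,0.024,0,0],[0,0.032,0,0],[0,0.040,0,0]]' |grep force; done
python3 -m handwheel '[[0,0.008,0,0],[0,0.016,0,0],[0,0.024,0,0],[0,0.032,0,0],[0,0.040,0,0]]' |grep force
python3 -m handwheel '[[0,0.008,0,0],[0,0.016,0,0],[0,0.024,0,0],[0,0.032,0,0],[0,0.040,0,0]]' |grep force
python3 -c "
from h import *
where()"
```

```text
wrist_force: [0.9, 1.1, 0.4]
wrist_force: [0.7, 1.8, 1.4]
wrist_force: [1.3, 2.8, 1.5]
t 14.97 cab [-105.3 -142.4] z 70.1 yawerr -0.27 gap 0.4 F(cab) [0.72 3.01 1.47] [-0.23  0.31  1.77  0.    1.06  1.53]
```

```bash
python3 -m handwheel '[[0,0.008,0,0],[0,0.016,0,0],[0,0.024,0,0],[0,0.032,0,0],[0,0.040,0,0]]' |grep force
python3 -m handwheel '[[0,0.008,0,0],[0,0.016,0,0],[0,0.024,0,0],[0,0.032,0,0],[0,0.040,0,0]]' |grep force
python3 -m handwheel '[[0,0.004,0,0],[0,0.008,0,0],[0,0.011,0,0],[0,0.013,0,0],[0,0.015,0,0]]' |grep force
python3 -c "
from h import *
where()"
```

```text
wrist_force: [2.2, 2.1, 1.6]
wrist_force: [1.7, 1.2, 1.8]
wrist_force: [2.0, 2.0, 1.5]
t 16.85 cab [-105.8 -238.5] z 69.9 yawerr -0.26 gap 0.6 F(cab) [1.64 2.37 1.52] [-0.42  0.32  1.75  0.    1.06  1.34]
```

Now 2 mm rows until the stop shows in the force.

```bash
python3 -m handwheel '[[0,0.002,0,0],[0,0.004,0,0],[0,0.006,0,0],[0,0.007,0,0],[0,0.008,0,0]]' |grep -E "force"
python3 -c "
from h import *
where()"
python3 -m handwheel '[[0,0.001,0,0],[0,0.002,0,0],[0,0.003,0,0],[0,0.004,0,0]]' |grep -E "force"
python3 -c "
from h import *
where()"
```

```text
wrist_force: [0.4, 2.2, 1.8]
t 17.48 cab [-105.8 -246.6] z 69.9 yawerr -0.26 gap 0.4 F(cab) [-0.06  2.24  1.77] [-0.43  0.32  1.75  0.    1.06  1.32]
wrist_force: [5.2, 20.3, 5.0]
t 17.98 cab [-105.9 -248.8] z 69.9 yawerr -0.25 gap 0.6 F(cab) [ 1.41 20.96  5.05] [-0.44  0.32  1.75  0.01  1.06  1.32]
```

The force rises sharply to 21 N at y=-249, close to the expected -251, so the door is at its stop. I'll back off, lift and check.

```bash
python3 -m handwheel '[[0,-0.006,0,0],[0,-0.02,0,0],[-0.01,-0.03,0,0],[-0.02,-0.03,-0.03,0],[-0.03,-0.03,-0.07,0]]' |grep force
python3 -m handwheel '[[-0.03,0,-0.03,0],[-0.08,0,-0.03,0],[-0.13,0,-0.03,0],[-0.13,0,-0.03,0]]' |grep force
python3 - <<'E'
from h import *
where()
a=cams.camera("top")[90:240,110:370]; b=cams.camera("scene")[140:290,150:410]
cv2.imwrite("pics/f.png",cv2.resize(np.vstack([a,b])[:,:,::-1],None,fx=2,fy=2,interpolation=cv2.INTER_CUBIC))
w=lambda n,x,y,z,o: ((proj(n,np.r_[O+RC@[x,y],z])-o)*2+[0,300*(n=="scene")]).round(0)
for n,o in(("top",[110,90]),("scene",[150,140])):
    print(n,"pull top exp",w(n,-100,-270,137,o),"door L edge",w(n,-75,10,137,o),"R edge",w(n,-75,-300,137,o),"bowl",w(n,-10,-172,75,o),"dip",w(n,41,-35,75,o))
E
```

```text
wrist_force: [-0.0, 0.8, 0.7]
wrist_force: [1.1, 0.4, 0.3]
t 19.10 cab [-270.  -217.6] z 169.5 yawerr -0.25 gap 0.2 F(cab) [1.02 0.6  0.29] [-0.47 -0.18  2.04  0.01  1.28  1.29]
top pull top exp [399. 234.] door L edge [238. 184.] R edge [420. 223.] bowl [351. 174.] dip [280. 130.]
scene pull top exp [133. 322.] door L edge [293. 390.] R edge [108. 326.] bowl [162. 407.] dip [230. 462.]
```

View pics/f.png

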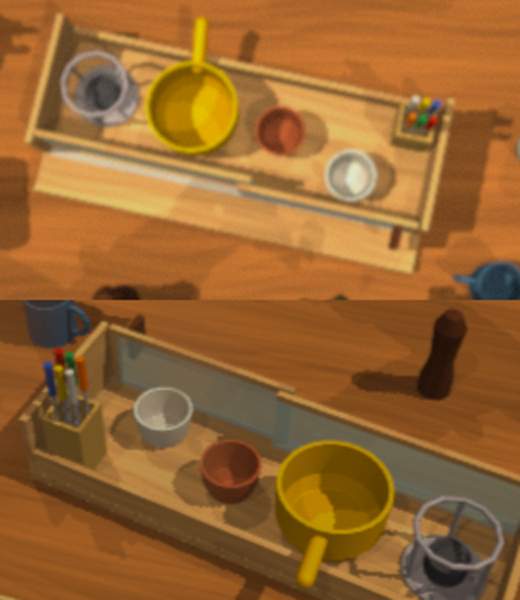

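Both views show the door shut. The pull is at (396,236) beside the right end panel and the door's left edge is at (245,180). The white bowl is clear behind it at (351,175), and the dip bowl and the rest stand where they were. One last numeric check on the pull before handing in.

Run:
```python
from h import *
def dark(im,e,n):
    g=im.max(2).astype(int); u,v=e.round().astype(int); r=7
    p=g[v-r:v+r+1,u-r:u+r+1]; m=p<105
    ys,xs=np.nonzero(m); return (u-r+xs.mean(),v-r+ys.mean()),m.sum()
X=lambda y:proj("top",np.r_[O+RC@[-100,y],137])
for im,y in((np.load("pics/top0.npy"),-11),(cams.camera("top"),-270)):
    c,k=dark(im,X(y),0); print(k,c,cab(plane("top",*c,125)).round(1))
```

```text
15 (np.float64(233.8), np.float64(191.6)) [-102.3  -11. ]
16 (np.float64(307.0), np.float64(207.375)) [-102.2 -263.1]
```

The pull reads -263 where -270 is expected. That's within my colour-blob error, but worth a second gentle press to confirm the stop, since there is plenty of time.

```bash
python3 -m handwheel '[[0.05,0,0,0],[0.1,0,0,0],[0.14,0,0,0],[0.165,0.002,0,0],[0.165,0.002,0.03,0]]' >/dev/null
python3 -m handwheel '[[0,0,0.03,0],[0,0,0.06,0],[0,0,0.069,0],[0,0,0.069,0]]' |grep force
python3 -c "
from h import *
where()"
python3 -m handwheel '[[0,0.006,0,0],[0,0.012,0,0],[0,0.017,0,0],[0,0.021,0,0],[0,0.023,0,0]]' |grep force
python3 -c "
from h import *
where()"
```

```text
wrist_force: [-0.5, -0.9, -0.3]
t 20.38 cab [ -98.8 -219.9] z 70.8 yawerr -0.16 gap 0.5 F(cab) [-0.33 -1.01 -0.31] [-0.38  0.33  1.74  0.01  1.07  1.37]
wrist_force: [0.1, -0.3, -0.2]
t 21.00 cab [ -98.8 -243.2] z 70.8 yawerr -0.18 gap 0.4 F(cab) [ 0.12 -0.32 -0.19] [-0.43  0.34  1.73  0.01  1.07  1.33]
```

```bash
python3 -m handwheel '[[0,0.001,0,0],[0,0.002,0,0],[0,0.003,0,0],[0,0.004,0,0]]' |grep force
python3 -c "
from h import *
where()"
python3 -m handwheel '[[0,0.001,0,0],[0,0.0015,0,0],[0,0.0015,0,0]]' |grep force
python3 -c "
from h import *
where()"
python3 -m handwheel '[[0,0.001,0,0],[0,0.002,0,0],[0,0.002,0,0]]' |grep force
python3 -c "
from h import *
where()"
```

```text
wrist_force: [0.6, -0.5, -0.1]
t 21.50 cab [ -98.9 -247.2] z 70.7 yawerr -0.17 gap 0.7 F(cab) [ 0.67 -0.43 -0.07] [-0.43  0.34  1.73  0.01  1.07  1.32]
wrist_force: [-0.1, 0.6, 0.4]
t 21.88 cab [ -98.8 -248.6] z 70.7 yawerr -0.17 gap 0.1 F(cab) [-0.25  0.6   0.42] [-0.44  0.34  1.73  0.01  1.07  1.32]
wrist_force: [2.5, 15.6, 2.6]
t 22.25 cab [ -98.8 -248.6] z 70.8 yawerr -0.15 gap 0.6 F(cab) [-0.44 15.77  2.59] [-0.44  0.34  1.73  0.01  1.07  1.32]
```

There was no contact until -248.6, then 16 N with no motion. That is a rigid stop, so the door is fully shut. I'll back off, clear the scene and hand in.

```bash
python3 -m handwheel '[[0,-0.006,0,0],[0,-0.02,0,0],[-0.01,-0.03,0,0],[-0.02,-0.03,-0.03,0],[-0.03,-0.03,-0.07,0]]' |grep force
python3 -m handwheel '[[-0.03,0,-0.03,0],[-0.08,0,-0.03,0],[-0.13,0,-0.03,0],[-0.13,0,-0.03,0]]' |grep force
python3 - <<'E'
from h import *
where()
im=cams.camera("top"); g=im.max(2); p=g[200:215,300:315]; ys,xs=np.nonzero(p<105); print("pull",300+xs.mean(),200+ys.mean())
d=cv2.absdiff(im,np.load("pics/top0.npy")).max(2)[90:240,110:370]
n,l,st,ce=cv2.connectedComponentsWithStats((d>50).astype(np.uint8)); print([(s[:5].tolist()) for s in st[1:] if s[4]>15])
from cell import manip; print(manip.sign_off())
E
```

```text
wrist_force: [0.1, -0.4, 0.1]
wrist_force: [0.4, -0.1, -0.2]
t 23.38 cab [-262.9 -217.9] z 170.6 yawerr -0.14 gap 0.4 F(cab) [ 0.42 -0.01 -0.16] [-0.47 -0.16  2.02  0.01  1.28  1.29]
pull 306.92857142857144 207.57142857142858
[[45, 75, 73, 18, 110], [150, 75, 48, 50, 1140], [49, 80, 56, 13, 139], [121, 97, 5, 12, 44], [140, 104, 9, 4, 23], [191, 105, 17, 5, 43], [183, 106, 8, 4, 17], [193, 112, 16, 13, 109], [165, 145, 13, 5, 42], [227, 146, 7, 4, 18]]
the job is handed in; nothing more can be done
None
```

The white bowl is off the track and the door is shut. I handed the job in at about 23.5 s with the robot touching nothing; the sign-off gave no verdict.

**What I did:** I pushed the white sauce bowl straight back about 88 mm with two half-closed fingertips, using about 3 N. I then closed the empty fingers, pushed the pull from its left side until the door reached its stop, and backed away.

**Final checks:**
- **Bowl:** its centre is at about cabinet x = -10 mm, clear of the -25 mm limit.
- **Door:** a second press met nothing until it touched the pull, then about 16 N with no movement. The first press peaked at 21 N.
- **Everything else:** the terracotta bowl, pot, rechaud and caddy look unmoved in both views. Changes from the first picture lie mainly where the bowl, door and pull moved. I did not trace every small patch, and I did not compare the mug, mill and jar after the pushes.

**What failed or disagreed:**
- **Fingertip height:** the tips turned out about 27 mm above the reported TCP height, not 8 mm below it as described. My first push therefore passed over the bowl without touching it, and I repeated it lower.
- **Colour mask:** my first white-bowl mask found the jar lid instead, so I read the bowl from a looser colour mask in the two camera views.
- **Pull position:** the camera put the shut pull at y of about -263 mm instead of -270 mm. I trusted the force at the stop, since the camera reading and my estimate of the cabinet's position are both rough.

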